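# Free the eccentric lock and push the clamp slide home

## Robot

A 7-joint arm with a two-finger parallel gripper is mounted at the origin on the work surface. World frame = base frame: x ahead of the robot, y to its left, z up, the work surface at z = 0. Lengths are in m, angles in rad, forces in N, time in s.
With the tool pointing down it reaches from about 0.4 to 0.875 m from the base axis. Payload 6.5 kg.
Tool frame: the origin (TCP) lies at the very end of the fingers, on their centre line; the grasp point (between the pads) lies 19 mm behind it; z points along the fingers, y is the direction in which the jaws open and shut (so a half turn about z gives the same grasp; the last joint's range is limited). The gripper opens to 85 mm and grips with 20 to 120 N. Pads are 22 mm wide; open, the fingers measure 114 mm over their backs; the gripper's body (76 mm by 85 mm) begins 54 mm behind the grasp point. The pads swing forward as they close: fully open they stand 13 mm farther back than shut.
Start: joints at [1.11, 0.536, -0.004, 1.538, 0.003, 1.067, -0.071], TCP at [0.25, -0.6, 0.231] pointing down, gripper open.
Joint ranges: [-2.7, 2.7], [-0.37, 2.16], [-1.27, 1.26], [0.24, 2.4], [-1.31, 4.45], [0.19, 1.91], [-2.76, 2.76]. Speed limits (rad/s): [2.39, 2.39, 3.14, 3.14, 3.14, 3.14, 3.14].

## Interface

Orientations are given as [roll, pitch, yaw] about the fixed x, y, z axes, in that order (R = Rz(yaw) Ry(pitch) Rx(roll)).
In Python, from station import env gives the robot as it stands.
- The arm moves only by the tool apply_moves, never from a script. Its argument "moves" is a list of rows, each an object of numbers: "wx", "wy", "wz": the turn, a rotation vector about the tool's x, y, z in rad; "tx", "ty", "tz": the shift along the tool's x, y, z in m; "grip": the finger opening in m, from 0 to 0.0854. A call has 1 to 10 rows; each row shifts and turns the commanded pose from where the row before left it, along the tool's axes as they then stand; what a row does not reach is not made up. A row lasts 1/8 s, in which the tool goes at most 62.5 mm and 10.7 degrees, less where a joint would pass 70% of its speed; a pose out of reach is approached as far as the arm can. A call with a gripper value outside its range is refused whole. The fingers move at their own pace and stop on an object; "force" is the grip in N (left out, the last holds). Time passes only in rows, so rows that do not move let the fingers close. It gives the time, the measured TCP pose, the force and the opening at its end, in the units of the state.
- env.get_obs(): the state, without advancing time (a new reading comes with each control period).
- env.get_image(name): name is "scene" or "top"; returns a dict with "color" (480x640x3 uint8, red, green, blue), "fx", "fy", "cx", "cy" (pixels), "k1" (the pictures are not rectified: a ray, as slopes to the right and down, at radius r is drawn at 1 + k1 r^2 times it, then the intrinsics apply), "T" (4x4, takes a point from camera to world coordinates). Camera axes: x right, y down, z forward; pixel columns grow to the right and rows downward; lengths in m; the calibration is good to about 2 mm. A picture is of the moment at which its call begins. There is no depth.
- env.finish_job(): hands the job in, once; it reports no verdict.
The state is a dict: "t": time; "joint_positions": joint angles; "joint_velocities": joint speeds; "joint_torque": joint torques, N m; "tool_pos": TCP position; "eef_rot": TCP orientation; "wrist_force": force on the tool from outside, world axes, zero at the start; "ft_torque": the same for the moment, N m; "grip_width": finger opening in m.
Only numpy, scipy, OpenCV 4.12 (cv2) and the standard library are available. Lean on these libraries where they do the work, as an engineer would, in place of code of your own. Each camera call takes 0.05 s, during which the arm holds its last target.

## Task

On the parts table, use the clamping fixture to bring the used brass coupling up against its end stop: first, with the slide still drawn back, push the red lever round until it points along the white index line, which puts the cam's low point towards the slide's follower pad; only then push the slide forward by its yellow plate until it is fully home. Push with the fingertips only, grasp nothing, do not touch the coupling itself, and leave the other parts on the table where they stand. Finish with the lever still on the line and the hand clear.

Things in the scene. Friction and masses are not known exactly. Their poses are not given: they have to be found in the camera images.
- fixture: Fixed clamping fixture: grey base plate 230 x 190 x 12 mm. Origin: centre of its underside, on the table. x: the slide's forward direction (from its yellow plate to the end stop), y: left of that, z up; turned up to 0.45 rad from the robot's axes. Slide line at y = -45 mm, cam at y = +45 mm. A white index line (30 x 7 mm) lies on the plate's far edge at y = +45 mm, straight ahead of the cam pivot.
- cam (a joint): Cam angle, rad, anticlockwise from above. 0: lever points along fixture +x at the index line, low point (white dot) faces the slide's follower pad. Starts at 1.3 to 2.5: push the lever clockwise. Range -0.9 to 2.8, no stop at 0. Stiff (0.4 N m, 6.5 N at the post), stays where left. Steel disc, radius 32 mm, 13 mm off its pivot, 16 to 28 mm high; lets the slide home only within 0.5 rad of 0.
- cam_pivot (a point): Point on the fixed pivot axis of the cam, 34 mm above the table, at fixture x = 20 mm, y = 45 mm.
- lever_post (a point): Centre of the top of the upright red post on the cam's lever; moves with the cam. Post: 16 mm diameter, 62 mm from the pivot axis, from 34 to 72 mm above the table, on a red lever bar 16 mm wide (28 to 34 mm above the table). Under and around its circle the fixture is at most 34 mm high; coupling, end stop and yellow plate are higher but stand over on the slide's line.
- slide (a joint): Travel of the slide, m, along fixture +x: 0 fully back, 0.028 fully home (hard stop). Starts at 0 to 0.004. About 3 N to move; stays where left. If the cam is not at its low point, the slide's follower pad (flat, brass, on its left arm, 14 to 30 mm above the table) strikes the cam before the slide is home.
- push_plate (a point): Middle of the rear face of the slide's yellow push plate, 45 mm above the table; moves with the slide. Upright plate 56 mm wide along fixture y, 8 mm thick, from 14 to 62 mm above the table. The rear face looks along fixture -x, with free space behind it (only the 12 mm base plate and the table below).
- coupling_mid (a point): Centre (half-way up) of the loose brass pipe coupling, upright, 34 mm across (37 mm at its band), 40 mm high, about 0.18 kg. It stands on the base plate in a stall between two rails 42 mm apart, ahead of the slide's jaw, and only the jaw is to push it. With the slide home its centre lies at fixture x = 59 to 60 mm.
- end_stop (a point): Middle of the top edge of the face of the fixed end stop at the far end of the stall, at fixture x = 77 mm, y = -45 mm, 40 mm above the table.
- chrome_cap: Bystander: loose bright metal cap, 54 mm across at the foot, 46 mm high. Origin: centre of its underside.
- grease_jar: Bystander: loose white jar with a blue lid, 50 mm across, 55 mm high. Origin: centre of its underside.
- pipe_nipple: Bystander: loose copper pipe nipple standing upright, 33 mm across at its band, 50 mm high. Origin: centre of its underside.
Not all that is in view belongs to the job. What is shaped like the part that bears coupling_mid but pink or turquoise is not meant.

How it is judged:
By the outcome, as a careful person would: the job done as asked, in the order asked, and still so for the second after the job is handed in, with the robot touching nothing.
It also fails if it takes over 53 s, if anything falls off the work surface, if the arm or the gripper's body presses on something with over 40 N, if the wrist force passes 120 N, or if a joint passes its speed limit or range.

## Working session

There is one attempt and no reset: what is moved stays moved. The work goes in short steps, Python scripts to look and compute and a tool call to move; the robot and the scene stay as the last step left them, time stands still between calls to the robot, and variables do not carry over. Pictures are saved under pics/ and viewed, and the job is handed in when it is done.

Besides the shell and the picture viewer there is one more tool, called after "Call:" as name([rows], argument=value, ...), one row to a line, values as JSON. apply_moves: Moves the arm, as the interface text tells. Its arguments: {"type":"object","properties":{"moves":{"type":"array","items":{"type":"object","properties":{"wx":{"type":"number"},"wy":{"type":"number"},"wz":{"type":"number"},"tx":{"type":"number"},"ty":{"type":"number"},"tz":{"type":"number"},"grip":{"type":"number"}}}},"force":{"type":"number"}},"required":["moves"]}

```bash
mkdir -p pics; python3 - <<'E'
from station import env
import cv2,numpy as np
for n in("scene","top"):
    d=env.get_image(n); cv2.imwrite(f"pics/{n}0.png",d["color"][:,:,::-1]); print(n,d["fx"],d["fy"],d["cx"],d["cy"],d["k1"],np.round(d["T"],4).tolist())
o=env.get_obs(); print({k:np.round(v,3).tolist() for k,v in o.items()})
E
```

```text
scene 608.871238385247 608.871238385247 323.6159533375464 250.64628663997078 -0.0218962269598259 [[0.0354, 0.7823, -0.6218, 1.247], [0.9994, -0.0279, 0.0217, 0.0146], [-0.0004, -0.6222, -0.7828, 0.912], [0.0, 0.0, 0.0, 1.0]]
top 624.5218551138258 624.5218551138258 324.1194120107016 244.30807827724826 0.028274000517354857 [[-0.0029, -0.9931, 0.117, 0.4759], [-0.9999, 0.0015, -0.0118, 0.0562], [0.0115, -0.117, -0.9931, 1.1416], [0.0, 0.0, 0.0, 1.0]]
{'t': 0.1, 'joint_positions': [1.11, 0.537, -0.004, 1.539, 0.003, 1.067, -0.071], 'joint_velocities': [-0.0, -0.004, 0.001, -0.002, 0.0, 0.0, 0.001], 'joint_torque': [0.002, -58.457, 1.052, -25.977, 0.013, 0.005, 0.0], 'tool_pos': [0.25, -0.599, 0.23], 'eef_rot': [-3.14, 0.0, 0.395], 'wrist_force': [0.318, -0.332, 0.111], 'ft_torque': [-0.014, -0.041, 0.073], 'grip_width': 0.086}
```

View pics/scene0.png

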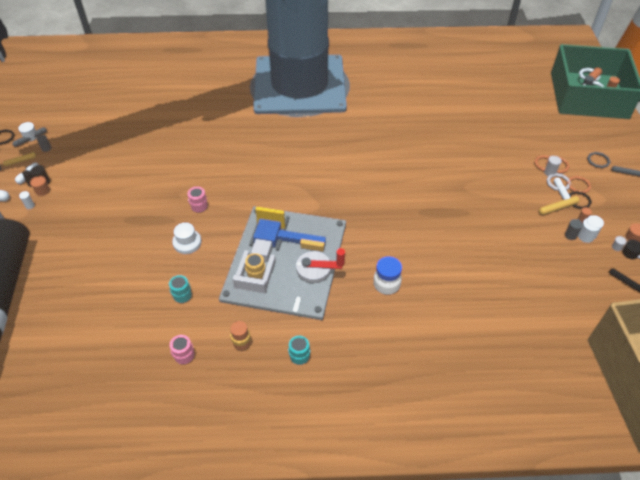

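View pics/top0.png

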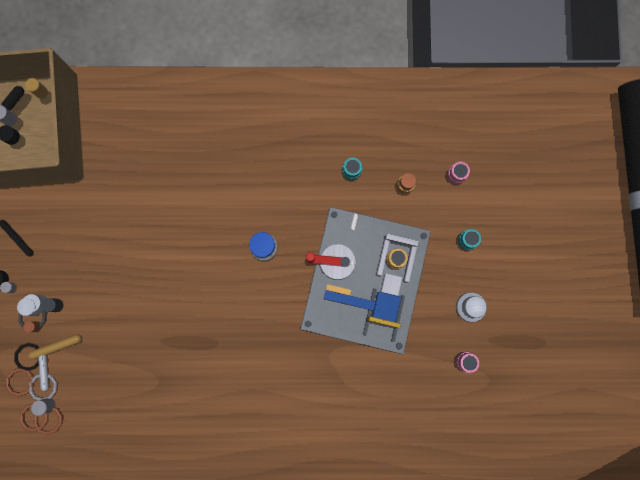

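```bash
cat > h.py <<'E'
from station import env
import cv2,numpy as np
def cast(d,uv,z):
    uv=np.atleast_2d(uv).astype(float); K=np.array([[d["fx"],0,d["cx"]],[0,d["fy"],d["cy"]],[0,0,1]])
    p=cv2.undistortPoints(uv[:,None],K,np.array([d["k1"],0,0,0.]))[:,0]
    T=np.array(d["T"]); r=np.c_[p,np.ones(len(p))]@T[:3,:3].T; o=T[:3,3]
    return o+r*((z-o[2])/r[:,2])[:,None]
def big(m,box):
    x0,y0,x1,y1=box; mm=np.zeros_like(m); mm[y0:y1,x0:x1]=m[y0:y1,x0:x1]
    return max(cv2.findContours(mm,cv2.RETR_EXTERNAL,cv2.CHAIN_APPROX_NONE)[0],key=cv2.contourArea)
E
cat > fx.py <<'E'
from h import *
fits=[]
for n,box in(("top",(280,195,445,365)),("scene",(205,195,365,330))):
    d=env.get_image(n); hsv=cv2.cvtColor(d["color"],cv2.COLOR_RGB2HSV)
    wood=cv2.inRange(hsv,(3,85,20),(22,255,255))
    m=cv2.morphologyEx(255-wood,cv2.MORPH_OPEN,np.ones((3,3)))
    S=cv2.inRange(hsv,(0,0,60),(180,70,255)); 
    c=big(S,box); h=cv2.convexHull(c)
    q=cv2.approxPolyDP(h,6,True)[:,0]; print(n,"hull",q.tolist())
    P=cast(d,q,0.012); print(np.round(P[:,:2],4).tolist())
    r=cv2.minAreaRect((cast(d,h[:,0],.012)[:,:2]*1000).astype(np.float32)); print("rect",r)
    for nm,lo,hi,z in(("red",(0,170,90),(8,255,255),.072),("red2",(172,170,90),(180,255,255),.072),("yel",(18,150,120),(32,255,255),.062),("white",(0,0,215),(180,40,255),.012)):
        mk=cv2.inRange(hsv,lo,hi); x0,y0,x1,y1=box;mm=np.zeros_like(mk);mm[y0:y1,x0:x1]=mk[y0:y1,x0:x1]
        for k in cv2.findContours(mm,cv2.RETR_EXTERNAL,cv2.CHAIN_APPROX_NONE)[0]:
            if cv2.contourArea(k)>8:
                rr=cv2.minAreaRect(k); print(nm,np.round(rr[0],1),np.round(rr[1],1),"world",np.round(cast(d,cv2.boxPoints(rr),z)[:,:2],4).tolist())
E
python3 fx.py
python3 - <<'E'
from h import *
a=env.get_image("top")["color"][190:370,240:490,::-1]; cv2.imwrite("pics/z1.png",cv2.resize(a,None,fx=3.2,fy=3.2,interpolation=2))
a=env.get_image("scene")["color"][190:330,200:410,::-1]; cv2.imwrite("pics/z2.png",cv2.resize(a,None,fx=3.8,fy=3.8,interpolation=2))
E
```

```text
top hull [[330, 207], [430, 231], [403, 353], [300, 329]]
[[0.6779, 0.0318], [0.6332, -0.1508], [0.4134, -0.0974], [0.4563, 0.0865]]
rect ((545.4522705078125, -32.19358825683594), (190.3072967529297, 229.90110778808594), 76.36140441894531)
red [322.5 259.6] [34.   9.5] world [[0.5722, 0.0766], [0.5885, 0.0739], [0.5787, 0.0162], [0.5625, 0.019]]
yel [384.1 321.8] [31.   3.9] world [[0.4723, -0.0324], [0.4787, -0.0341], [0.4658, -0.0857], [0.4594, -0.084]]
scene hull [[253, 207], [345, 220], [322, 319], [219, 300]]
[[0.4154, -0.0978], [0.4567, 0.0844], [0.6833, 0.0314], [0.6373, -0.15]]
rect ((548.0361328125, -32.95545196533203), (191.72061157226562, 235.65257263183594), 76.46035766601562)
red [325.7 264.2] [29.1  4.3] world [[0.6109, 0.015], [0.6015, 0.0159], [0.609, 0.0659], [0.6184, 0.0647]]
red [341. 252.] [6. 6.] world [[0.577, 0.0635], [0.5774, 0.074], [0.5908, 0.0733], [0.5904, 0.0628]]
yel [270.7 213.8] [31.6 15. ] world [[0.4826, -0.0903], [0.447, -0.0816], [0.4775, -0.0251], [0.512, -0.0348]]
white [296.4 303.8] [ 4.8 14.6] world [[0.6633, -0.0203], [0.634, -0.0131], [0.6371, -0.0049], [0.6663, -0.0123]]
white [311.5 265. ] [26. 31.] world [[0.5335, -0.0125], [0.5356, 0.0459], [0.596, 0.0435], [0.594, -0.013]]
white [253.1 266.9] [34.7 29.6] world [[0.5913, -0.1267], [0.5234, -0.1214], [0.5394, -0.0564], [0.6062, -0.0641]]
white [260.5 246.8] [15.5 13.1] world [[0.5299, -0.0961], [0.4985, -0.0924], [0.5071, -0.0631], [0.5382, -0.0673]]
```

View pics/z1.png

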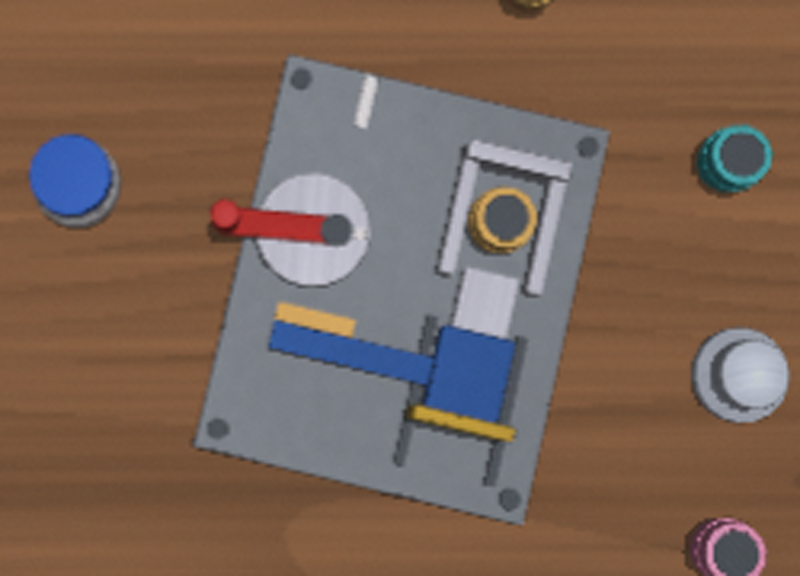

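View pics/z2.png

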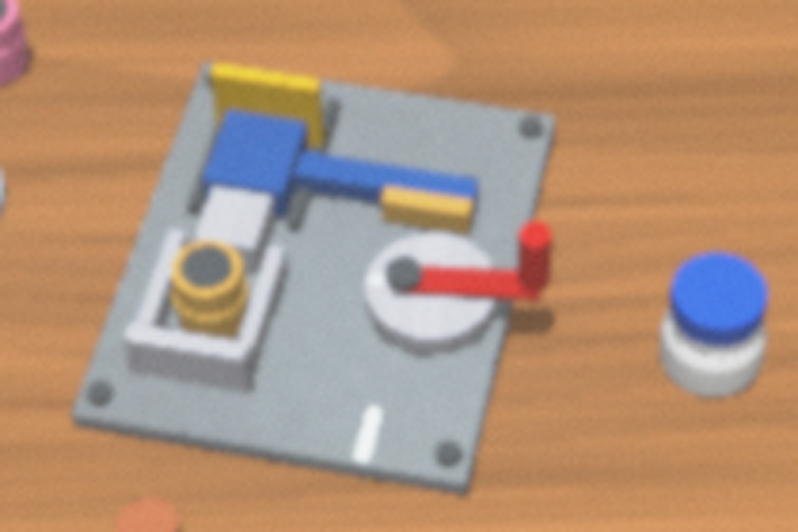

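```bash
cat > plan.py <<'E'
from h import *
C=np.array([.546,-.0325]); A=-.238
R=lambda a:np.array([[np.cos(a),-np.sin(a)],[np.sin(a),np.cos(a)]])
W=lambda x,y:C+R(A)@[x,y]
F=lambda p:R(-A)@(np.array(p[:2])-C)
PV=W(.02,.045)
def rel(p,yaw):
    "tool-frame shift and turn from present pose to p (3), yaw, tool down"
    o=env.get_obs(); y0=o["eef_rot"][2]; d=np.array(p)-o["tool_pos"]; c,s=np.cos(y0),np.sin(y0)
    return np.round([c*d[0]+s*d[1], s*d[0]-c*d[1], -d[2], -(yaw-y0)],4)
def behind(cam,gap):
    "tool point and yaw behind the post"
    a=cam+A; e=np.array([np.cos(a),np.sin(a)]); t=np.array([e[1],-e[0]])
    return PV+.062*e-t*gap, a-np.pi/2
def st():
    o=env.get_obs(); print("t",round(float(o["t"]),2),"pos",np.round(o["tool_pos"],4),"rot",np.round(o["eef_rot"],3),"F",np.round(o["wrist_force"],1),"fx",np.round(F(o["tool_pos"]),4),"g",np.round(o["grip_width"],3),"q",np.round(o["joint_positions"],2))
E
python3 - <<'E'
from plan import *
print(PV, cast(env.get_image("top"),[310.5,257],.072), cast(env.get_image("scene"),[341,252.5],.072))
p=np.array([.583,.0685]); v=p-PV; print(np.hypot(*v), np.arctan2(v[1],v[0])-A)
b,y=behind(1.68,.036);print(b,y,rel([*b,.23],y)); st()
E
```

```text
[0.57604541 0.00651633] [[0.57995179 0.06702561 0.072     ]] [[0.58502854 0.06832821 0.072     ]]
0.062372608875533135 1.6970632025605439
[0.5483069  0.07262665] -0.1287963267948966 [ 0.5341 -0.506   0.0011  0.5236]
t 0.4 pos [ 0.2499 -0.5999  0.2311] rot [-3.141  0.     0.395] F [-0.1 -0.6 -0.6] fx [-0.1539 -0.6212] g 0.085 q [ 1.11  0.54 -0.    1.54  0.    1.07 -0.07]
```

Call:
apply_moves([
  {"tx": 0.038,"ty": -0.036,"grip": 0},
  {"tx": 0.038,"ty": -0.036,"grip": 0},
  {"tx": 0.038,"ty": -0.036,"grip": 0},
  {"tx": 0.038,"ty": -0.036,"grip": 0},
  {"tx": 0.038,"ty": -0.036,"grip": 0},
  {"tx": 0.038,"ty": -0.036,"grip": 0},
  {"tx": 0.038,"ty": -0.036,"grip": 0},
  {"tx": 0.038,"ty": -0.036,"grip": 0},
  {"tx": 0.038,"ty": -0.036,"grip": 0},
  {"tx": 0.038,"ty": -0.036,"grip": 0},
])

```text
invalid input
```

Call:
apply_moves([
  {"tx": 0.038,"ty": -0.036,"grip": 0},
  {"tx": 0.038,"ty": -0.036,"grip": 0},
  {"tx": 0.038,"ty": -0.036,"grip": 0},
  {"tx": 0.038,"ty": -0.036,"grip": 0},
  {"wz": 0.18},
  {"wz": 0.18},
  {"wz": 0.16},
  {},
])

```text
invalid input
```

```bash
python3 - <<'E'
from plan import *
st(); b,y=behind(1.69,.036);print(b,y,rel([*b,.044],y))
E
```

```text
t 0.4 pos [ 0.2499 -0.5999  0.2311] rot [-3.141  0.     0.395] F [-0.1 -0.6 -0.6] fx [-0.1539 -0.6212] g 0.085 q [ 1.11  0.54 -0.    1.54  0.    1.07 -0.07]
[0.54764719 0.07234597] -0.1187963267948966 [ 0.5334 -0.506   0.1871  0.5136]
```

Call:
apply_moves([
  {"tx": 0.038,"ty": -0.036,"tz": 0,"wx": 0,"wy": 0,"wz": 0,"grip": 0.0},
])

```text
t: 0.52
tool_pos: [0.2686, -0.5547, 0.2311]
eef_rot: [3.14, 0.002, 0.389]
wrist_force: [0.4, 0.1, 0.1]
grip_width: 0.0698
```

Call:
apply_moves([
  {"tx": 0.038,"ty": -0.036,"tz": 0,"wx": 0,"wy": 0,"wz": 0,"grip": 0},
  {"tx": 0.038,"ty": -0.036,"tz": 0,"wx": 0,"wy": 0,"wz": 0,"grip": 0},
  {"tx": 0.038,"ty": -0.036,"tz": 0,"wx": 0,"wy": 0,"wz": 0,"grip": 0},
  {"tx": 0.038,"ty": -0.036,"tz": 0,"wx": 0,"wy": 0,"wz": 0,"grip": 0},
  {"tx": 0.038,"ty": -0.036,"tz": 0,"wx": 0,"wy": 0,"wz": 0,"grip": 0},
  {"tx": 0.038,"ty": -0.036,"tz": 0,"wx": 0,"wy": 0,"wz": 0,"grip": 0},
  {"tx": 0.038,"ty": -0.036,"tz": 0,"wx": 0,"wy": 0,"wz": 0,"grip": 0},
  {"tx": 0.038,"ty": -0.036,"tz": 0,"wx": 0,"wy": 0,"wz": 0,"grip": 0},
  {"tx": 0.038,"ty": -0.036,"tz": 0,"wx": 0,"wy": 0,"wz": 0,"grip": 0},
  {"tx": 0.038,"ty": -0.036,"tz": 0,"wx": 0,"wy": 0,"wz": 0,"grip": 0},
])

```text
t: 1.78
tool_pos: [0.4842, -0.0722, 0.2316]
eef_rot: [3.141, -0.001, 0.395]
wrist_force: [0.7, -0.2, 0.7]
grip_width: 0.0004
```

Call:
apply_moves([
  {"tx": 0.038,"ty": -0.036,"tz": 0,"wx": 0,"wy": 0,"wz": 0,"grip": 0},
  {"tx": 0.038,"ty": -0.036,"tz": 0,"wx": 0,"wy": 0,"wz": 0,"grip": 0},
  {"tx": 0.038,"ty": -0.036,"tz": 0,"wx": 0,"wy": 0,"wz": 0,"grip": 0},
  {"tx": 0,"ty": 0,"tz": 0,"wx": 0,"wy": 0,"wz": 0.17,"grip": 0},
  {"tx": 0,"ty": 0,"tz": 0,"wx": 0,"wy": 0,"wz": 0.17,"grip": 0},
  {"tx": 0,"ty": 0,"tz": 0,"wx": 0,"wy": 0,"wz": 0.17,"grip": 0},
  {"tx": 0,"ty": 0,"tz": 0,"wx": 0,"wy": 0,"wz": 0,"grip": 0},
])

```text
t: 2.65
tool_pos: [0.5473, 0.0699, 0.2314]
eef_rot: [3.141, -0.0, -0.114]
wrist_force: [-0.5, 0.7, 0.6]
grip_width: -0.0001
```

```bash
python3 - <<'E'
from plan import *
st(); b,y=behind(1.69,.036);print(b,y,rel([*b,.044],y))
E
```

```text
t 2.65 pos [0.5473 0.0699 0.2314] rot [ 3.141 -0.    -0.114] F [-0.5  0.7  0.6] fx [-0.0229  0.0998] g -0.0 q [-0.03  0.38 -0.22  1.79  0.1   0.98 -1.98]
[0.54764719 0.07234597] -0.1187963267948966 [ 1.000e-04 -2.500e-03  1.874e-01  5.200e-03]
```

Call:
apply_moves([
  {"tx": 0,"ty": -0.0025,"tz": 0.06,"wx": 0,"wy": 0,"wz": 0,"grip": 0},
  {"tx": 0,"ty": 0,"tz": 0.06,"wx": 0,"wy": 0,"wz": 0,"grip": 0},
  {"tx": 0,"ty": 0,"tz": 0,"wx": 0,"wy": 0,"wz": 0.1,"grip": 0},
  {"tx": 0,"ty": 0,"tz": 0,"wx": 0,"wy": 0,"wz": 0,"grip": 0},
])

```text
t: 3.15
tool_pos: [0.5474, 0.0724, 0.1108]
eef_rot: [3.141, 0.001, -0.211]
wrist_force: [0.3, 0.6, 0.6]
grip_width: 0.0006
```

```bash
python3 - <<'E'
from plan import *
st(); b,y=behind(1.69,.036);print(b,y,rel([*b,.044],y))
d=env.get_image("scene"); cv2.imwrite("pics/s1.png",cv2.resize(d["color"][120:340,190:440,::-1],None,fx=2.5,fy=2.5))
E
```

```text
t 3.15 pos [0.5474 0.0724 0.1108] rot [ 3.141e+00  1.000e-03 -2.110e-01] F [0.3 0.6 0.6] fx [-0.0234  0.1023] g 0.001 q [-0.08  0.54 -0.18  1.88  0.13  0.73 -2.11]
[0.54764719 0.07234597] -0.1187963267948966 [ 0.0003 -0.      0.0668 -0.0926]
```

View pics/s1.png

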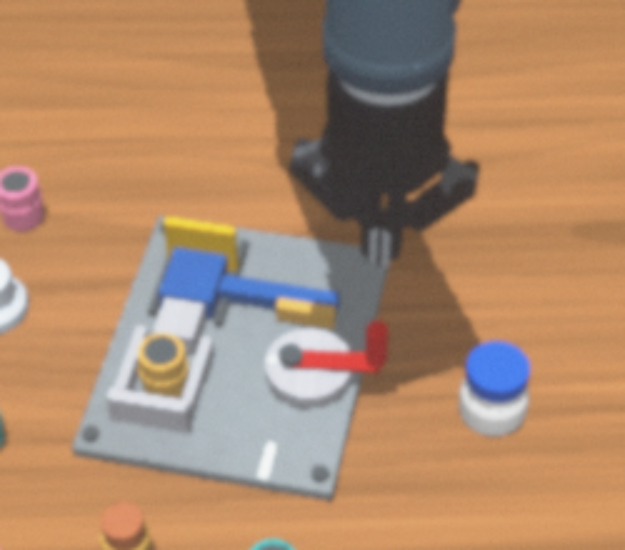

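Call:
apply_moves([
  {"tx": 0,"ty": 0,"tz": 0,"wx": 0,"wy": 0,"wz": -0.18,"grip": 0},
  {"tx": 0,"ty": 0,"tz": 0,"wx": 0,"wy": 0,"wz": -0.18,"grip": 0},
  {"tx": 0,"ty": 0,"tz": 0,"wx": 0,"wy": 0,"wz": -0.18,"grip": 0},
  {"tx": 0,"ty": 0,"tz": 0,"wx": 0,"wy": 0,"wz": -0.18,"grip": 0},
  {"tx": 0,"ty": 0,"tz": 0,"wx": 0,"wy": 0,"wz": -0.18,"grip": 0},
  {"tx": 0,"ty": 0,"tz": 0,"wx": 0,"wy": 0,"wz": -0.18,"grip": 0},
  {"tx": 0,"ty": 0,"tz": 0,"wx": 0,"wy": 0,"wz": -0.18,"grip": 0},
  {"tx": 0,"ty": 0,"tz": 0,"wx": 0,"wy": 0,"wz": -0.18,"grip": 0},
  {"tx": 0,"ty": 0,"tz": 0,"wx": 0,"wy": 0,"wz": -0.18,"grip": 0},
  {"tx": 0,"ty": 0,"tz": 0,"wx": 0,"wy": 0,"wz": -0.18,"grip": 0},
])

```text
t: 4.45
tool_pos: [0.5486, 0.0721, 0.1126]
eef_rot: [3.139, 0.0, 1.594]
wrist_force: [0.2, -0.1, -0.4]
grip_width: -0.0004
```

Call:
apply_moves([
  {"tx": 0,"ty": 0,"tz": 0,"wx": 0,"wy": 0,"wz": -0.18,"grip": 0},
  {"tx": 0,"ty": 0,"tz": 0,"wx": 0,"wy": 0,"wz": -0.18,"grip": 0},
  {"tx": 0,"ty": 0,"tz": 0,"wx": 0,"wy": 0,"wz": -0.18,"grip": 0},
  {"tx": 0,"ty": 0,"tz": 0,"wx": 0,"wy": 0,"wz": -0.18,"grip": 0},
  {"tx": 0,"ty": 0,"tz": 0,"wx": 0,"wy": 0,"wz": -0.18,"grip": 0},
  {"tx": 0,"ty": 0,"tz": 0,"wx": 0,"wy": 0,"wz": -0.18,"grip": 0},
  {"tx": 0,"ty": 0,"tz": 0,"wx": 0,"wy": 0,"wz": -0.18,"grip": 0},
  {"tx": 0,"ty": 0,"tz": 0,"wx": 0,"wy": 0,"wz": -0.16,"grip": 0},
  {"tx": 0,"ty": 0,"tz": 0,"wx": 0,"wy": 0,"wz": 0,"grip": 0},
])

```text
t: 5.58
tool_pos: [0.5484, 0.0719, 0.1121]
eef_rot: [3.141, 0.002, 3.005]
wrist_force: [-1.4, -0.6, 0.3]
grip_width: 0.0001
```

```bash
sed -i 's/a-np.pi\/2$/a+np.pi\/2/' plan.py; python3 - <<'E'
from plan import *
st(); b,y=behind(1.69,.036);print(b,y,rel([*b,.044],y))
E
```

```text
t 5.58 pos [0.5484 0.0719 0.1121] rot [3.141e+00 2.000e-03 3.005e+00] F [-1.4 -0.6  0.3] fx [-0.0223  0.102 ] g 0.0 q [ 0.46  0.74 -0.93  1.85  0.74  0.94  0.62]
[0.54764719 0.07234597] 3.0227963267948965 [ 0.0008  0.0004  0.0681 -0.018 ]
```

Call:
apply_moves([
  {"tx": 0,"ty": 0,"tz": 0.034,"wx": 0,"wy": 0,"wz": -0.018,"grip": 0},
  {"tx": 0,"ty": 0,"tz": 0.034,"wx": 0,"wy": 0,"wz": 0,"grip": 0},
  {"tx": 0,"ty": 0,"tz": 0,"wx": 0,"wy": 0,"wz": 0,"grip": 0},
  {"tx": -0.008,"ty": 0,"tz": 0,"wx": 0,"wy": 0,"wz": 0,"grip": 0},
  {"tx": -0.008,"ty": 0,"tz": 0,"wx": 0,"wy": 0,"wz": 0,"grip": 0},
  {"tx": -0.0095,"ty": 0.002,"tz": 0,"wx": 0,"wy": 0,"wz": 0.15,"grip": 0},
  {"tx": -0.0095,"ty": 0.002,"tz": 0,"wx": 0,"wy": 0,"wz": 0.15,"grip": 0},
  {"tx": 0,"ty": 0,"tz": 0,"wx": 0,"wy": 0,"wz": 0,"grip": 0},
])

```text
t: 6.58
tool_pos: [0.5832, 0.0712, 0.0442]
eef_rot: [3.141, 0.0, 2.723]
wrist_force: [-2.7, 1.1, 1.6]
grip_width: 0.0
```

```bash
cat > chk.py <<'E'
from plan import *
import sys
st(); p=np.array(env.get_obs()["tool_pos"]); v=p[:2]-PV; yaw=env.get_obs()["eef_rot"][2]
e=np.array([np.cos(yaw-np.pi/2),np.sin(yaw-np.pi/2)]); t=np.array([e[1],-e[0]])
# with face gap 19mm: angle of post when face touches: v.t = 
print("radial",v@e,"tang",v@t,"lever-by-yaw cam",yaw-np.pi/2-A,"cam if contact gap 19", yaw-np.pi/2-A-np.arcsin((v@t+.019)/.062))
for n,c in(("scene",(120,340,190,440)),("top",(180,370,240,490))):
    d=env.get_image(n); cv2.imwrite(f"pics/{n}_{sys.argv[1]}.png",cv2.resize(d["color"][c[0]:c[1],c[2]:c[3],::-1],None,fx=2.5,fy=2.5))
E
python3 chk.py a
```

```text
t 6.58 pos [0.5832 0.0712 0.0442] rot [3.141 0.    2.723] F [-2.7  1.1  1.6] fx [0.0117 0.1096] g 0.0 q [ 0.36  0.85 -0.79  1.78  0.78  0.85  0.35]
radial 0.06201739659876961 tang -0.019751237542812952 lever-by-yaw cam 1.390640095497106 cam if contact gap 19 1.4027571265651102
```

View pics/scene_a.png

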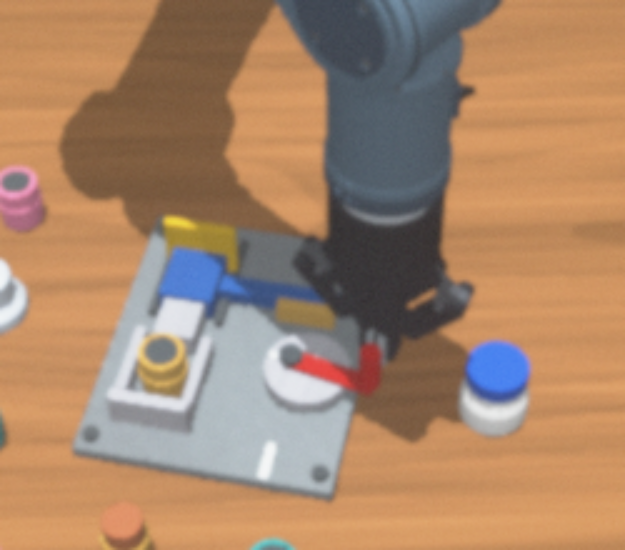

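Call:
apply_moves([
  {"tx": -0.0095,"ty": 0.002,"tz": 0,"wx": 0,"wy": 0,"wz": 0.15,"grip": 0},
  {"tx": -0.0095,"ty": 0.002,"tz": 0,"wx": 0,"wy": 0,"wz": 0.15,"grip": 0},
  {"tx": -0.0095,"ty": 0.002,"tz": 0,"wx": 0,"wy": 0,"wz": 0.15,"grip": 0},
  {"tx": -0.0095,"ty": 0.002,"tz": 0,"wx": 0,"wy": 0,"wz": 0.15,"grip": 0},
  {"tx": -0.0095,"ty": 0.002,"tz": 0,"wx": 0,"wy": 0,"wz": 0.15,"grip": 0},
  {"tx": -0.0095,"ty": 0.002,"tz": 0,"wx": 0,"wy": 0,"wz": 0.15,"grip": 0},
  {"tx": -0.0095,"ty": 0.002,"tz": 0,"wx": 0,"wy": 0,"wz": 0.15,"grip": 0},
  {"tx": 0,"ty": 0,"tz": 0,"wx": 0,"wy": 0,"wz": 0,"grip": 0},
])

```text
t: 7.68
tool_pos: [0.6341, 0.0319, 0.0437]
eef_rot: [3.141, -0.001, 1.674]
wrist_force: [-2.1, 3.4, -0.3]
grip_width: -0.0001
```

```bash
python3 chk.py b
```

```text
t 7.67 pos [0.6341 0.0319 0.0437] rot [ 3.141e+00 -1.000e-03  1.674e+00] F [-2.1  3.4 -0.3] fx [0.0704 0.0833] g -0.0 q [ 0.26  0.83 -0.56  1.66  0.56  0.82 -0.44]
radial 0.060355012542252826 tang -0.019252042673081723 lever-by-yaw cam 0.3412121762608862 cam if contact gap 19 0.3452773918623647
```

View pics/scene_b.png

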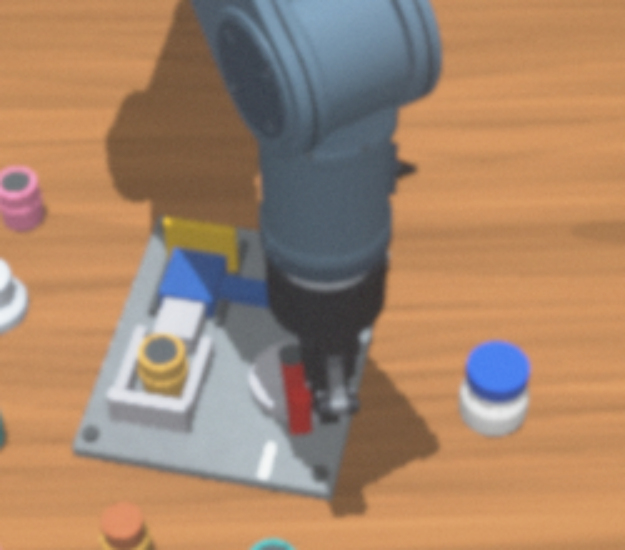

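View pics/top_b.png

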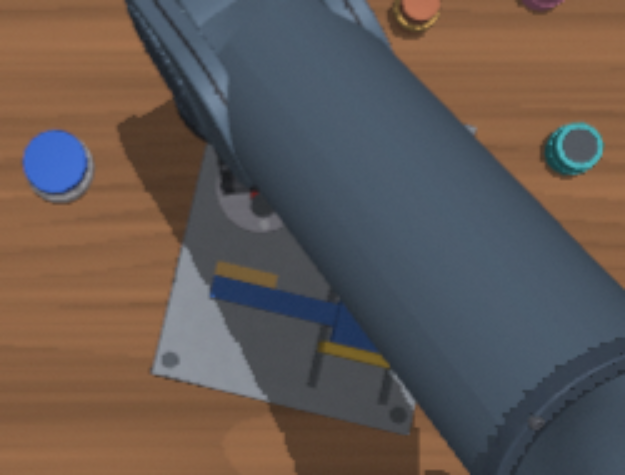

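Call:
apply_moves([
  {"tx": -0.0075,"ty": 0.002,"tz": 0,"wx": 0,"wy": 0,"wz": 0.12,"grip": 0},
  {"tx": -0.0075,"ty": 0.002,"tz": 0,"wx": 0,"wy": 0,"wz": 0.12,"grip": 0},
  {"tx": 0,"ty": 0,"tz": 0,"wx": 0,"wy": 0,"wz": 0,"grip": 0},
])

```text
t: 8.15
tool_pos: [0.6388, 0.0172, 0.0436]
eef_rot: [3.141, -0.002, 1.434]
wrist_force: [-2.4, 3.9, 0.2]
grip_width: 0.0
```

```bash
python3 chk.py c; python3 - <<'E'
from plan import *
d=env.get_image("scene"); cv2.imwrite("pics/sc2.png",cv2.resize(d["color"][250:320,280:360,::-1],None,fx=8,fy=8,interpolation=2))
T=np.array(d["T"]);Ti=np.linalg.inv(T);K=np.array([[d["fx"],0,d["cx"]],[0,d["fy"],d["cy"]],[0,0,1]])
for cam in(0,.1,.2,.3):
    a=cam+A; e=PV+.062*np.array([np.cos(a),np.sin(a)])
    for z in(.072,.034):
        u=cv2.projectPoints(np.array([[*e,z]]),cv2.Rodrigues(Ti[:3,:3])[0],Ti[:3,3],K,np.array([d["k1"],0,0,0.]))[0].ravel(); print(cam,z,np.round(u,1),np.round((u-[280,250])*8))
E
```

```text
t 8.15 pos [0.6388 0.0172 0.0436] rot [ 3.141e+00 -2.000e-03  1.434e+00] F [-2.4  3.9  0.2] fx [0.0784 0.0702] g 0.0 q [ 0.25  0.82 -0.51  1.65  0.51  0.81 -0.62]
radial 0.060666538480949043 tang -0.01913641078275109 lever-by-yaw cam 0.10114179355144826 cam if contact gap 19 0.10334196924187986
0 0.072 [297.8 277.4] [142. 219.]
0 0.034 [298.5 290.1] [148. 321.]
0.1 0.072 [301.4 277.8] [171. 222.]
0.1 0.034 [302.  290.6] [176. 324.]
0.2 0.072 [305. 278.] [200. 224.]
0.2 0.034 [305.5 290.7] [204. 326.]
0.3 0.072 [308.6 277.8] [229. 223.]
0.3 0.034 [309.1 290.6] [232. 325.]
```

View pics/sc2.png

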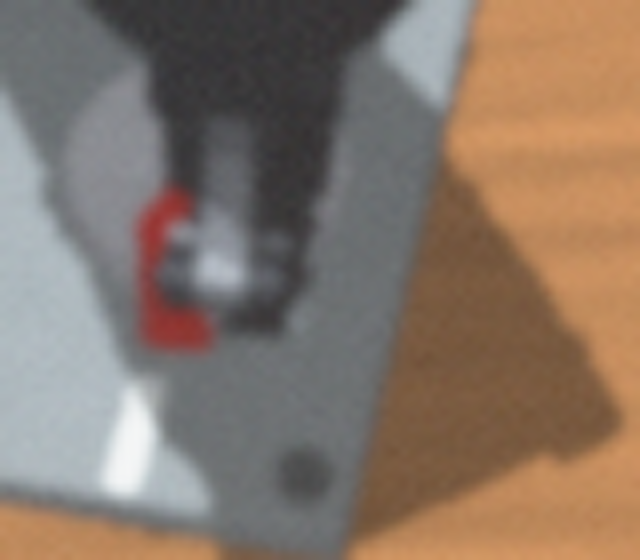

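Call:
apply_moves([
  {"tx": -0.006,"ty": 0.002,"tz": 0,"wx": 0,"wy": 0,"wz": 0.1,"grip": 0},
  {"tx": 0,"ty": 0,"tz": 0,"wx": 0,"wy": 0,"wz": 0,"grip": 0},
  {"tx": 0.025,"ty": 0,"tz": 0,"wx": 0,"wy": 0,"wz": 0,"grip": 0},
  {"tx": 0,"ty": 0,"tz": -0.06,"wx": 0,"wy": 0,"wz": 0,"grip": 0},
  {"tx": 0.04,"ty": -0.02,"tz": -0.03,"wx": 0,"wy": 0,"wz": 0,"grip": 0},
  {"tx": 0.04,"ty": -0.03,"tz": 0,"wx": 0,"wy": 0,"wz": 0,"grip": 0},
  {"tx": 0.03,"ty": -0.05,"tz": 0,"wx": 0,"wy": 0,"wz": 0,"grip": 0},
  {"tx": 0,"ty": -0.05,"tz": 0,"wx": 0,"wy": 0,"wz": 0,"grip": 0},
  {"tx": 0,"ty": 0,"tz": 0,"wx": 0,"wy": 0,"wz": 0,"grip": 0},
])

```text
t: 9.43
tool_pos: [0.5228, 0.1769, 0.1333]
eef_rot: [-3.141, 0.002, 1.338]
wrist_force: [2.0, 0.7, -0.3]
grip_width: 0.0005
```

```bash
python3 chk.py d; python3 - <<'E'
from plan import *
d=env.get_image("scene"); cv2.imwrite("pics/sd2.png",cv2.resize(d["color"][195:325,205:365,::-1],None,fx=5,fy=4.6,interpolation=2))
E
```

```text
t 9.43 pos [0.5228 0.1769 0.1333] rot [-3.141e+00  2.000e-03  1.338e+00] F [ 2.   0.7 -0.3] fx [-0.0719  0.1981] g 0.001 q [ 0.03  0.57 -0.58  1.85  0.41  0.84 -0.99]
radial -0.09100990823042888 tang -0.1535660981160505 lever-by-yaw cam 0.005631206677132461 cam if contact gap 19 nanchk.py:6: RuntimeWarning: invalid value encountered in arcsin
  print("radial",v@e,"tang",v@t,"lever-by-yaw cam",yaw-np.pi/2-A,"cam if contact gap 19", yaw-np.pi/2-A-np.arcsin((v@t+.019)/.062))
```

View pics/sd2.png

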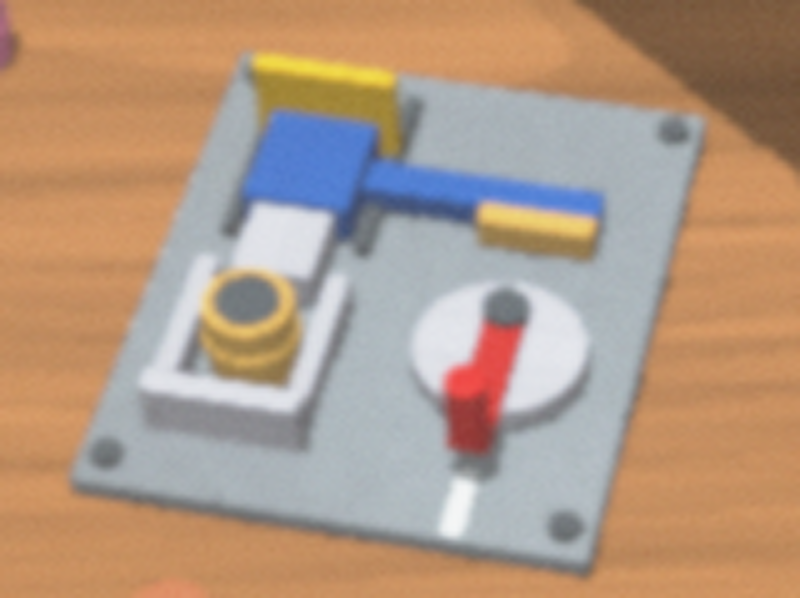

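View pics/top_d.png

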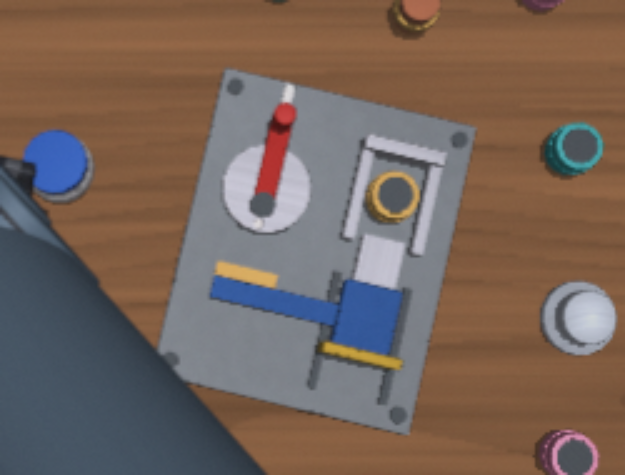

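Call:
apply_moves([
  {"tx": 0,"ty": 0,"tz": 0,"wx": 0,"wy": 0,"wz": 0.175,"grip": 0},
  {"tx": 0,"ty": 0,"tz": 0,"wx": 0,"wy": 0,"wz": 0.175,"grip": 0},
  {"tx": 0,"ty": 0,"tz": 0,"wx": 0,"wy": 0,"wz": 0.175,"grip": 0},
  {"tx": 0,"ty": 0,"tz": 0,"wx": 0,"wy": 0,"wz": 0.175,"grip": 0},
  {"tx": 0,"ty": 0,"tz": 0,"wx": 0,"wy": 0,"wz": 0.175,"grip": 0},
  {"tx": 0,"ty": 0,"tz": 0,"wx": 0,"wy": 0,"wz": 0.175,"grip": 0},
  {"tx": 0,"ty": 0,"tz": 0,"wx": 0,"wy": 0,"wz": 0.175,"grip": 0},
  {"tx": 0,"ty": 0,"tz": 0,"wx": 0,"wy": 0,"wz": 0.175,"grip": 0},
  {"tx": 0,"ty": 0,"tz": 0,"wx": 0,"wy": 0,"wz": 0.175,"grip": 0},
  {"tx": 0,"ty": 0,"tz": 0,"wx": 0,"wy": 0,"wz": 0,"grip": 0},
])

```text
t: 10.82
tool_pos: [0.5274, 0.1756, 0.1334]
eef_rot: [3.141, -0.002, -0.242]
wrist_force: [-0.5, -0.2, 0.2]
grip_width: -0.0001
```

```bash
python3 - <<'E'
from plan import *
st(); w=W(-.108,-.045); print(w,rel([*w,.035],A))
E
```

```text
t 10.82 pos [0.5274 0.1756 0.1334] rot [ 3.141e+00 -2.000e-03 -2.420e-01] F [-0.5 -0.2  0.2] fx [-0.0671  0.1978] g -0.0 q [-0.25  0.51 -0.2   1.86  0.14  0.78 -2.33]
[ 0.43043519 -0.05076949] [-0.0399  0.243   0.0984 -0.0039]
```

Call:
apply_moves([
  {"tx": -0.02,"ty": 0.04,"tz": 0,"wx": 0,"wy": 0,"wz": 0,"grip": 0},
  {"tx": -0.02,"ty": 0.05,"tz": 0,"wx": 0,"wy": 0,"wz": 0,"grip": 0},
  {"tx": 0,"ty": 0.05,"tz": 0,"wx": 0,"wy": 0,"wz": 0,"grip": 0},
  {"tx": 0,"ty": 0.05,"tz": 0,"wx": 0,"wy": 0,"wz": 0,"grip": 0},
  {"tx": 0,"ty": 0.05,"tz": 0,"wx": 0,"wy": 0,"wz": 0,"grip": 0},
  {"tx": 0,"ty": 0,"tz": 0,"wx": 0,"wy": 0,"wz": 0,"grip": 0},
])

```text
t: 11.58
tool_pos: [0.4289, -0.0517, 0.1333]
eef_rot: [3.14, -0.0, -0.246]
wrist_force: [0.2, -0.1, -0.0]
grip_width: -0.0
```

```bash
python3 - <<'E'
from plan import *
st(); w=W(-.108,-.045); print(w,rel([*w,.035],A))
E
```

```text
t 11.57 pos [ 0.4289 -0.0517  0.1333] rot [ 3.14  -0.    -0.246] F [ 0.2 -0.1 -0. ] fx [-0.1093 -0.0462] g -0.0 q [ 0.16  0.33 -0.17  2.16  0.09  0.65 -1.89]
[ 0.43043519 -0.05076949] [ 0.0013 -0.0013  0.0983 -0.0081]
```

Call:
apply_moves([
  {"tx": 0,"ty": 0,"tz": 0.05,"wx": 0,"wy": 0,"wz": -0.008,"grip": 0},
  {"tx": 0,"ty": 0,"tz": 0.048,"wx": 0,"wy": 0,"wz": 0,"grip": 0},
  {"tx": 0,"ty": 0,"tz": 0,"wx": 0,"wy": 0,"wz": 0,"grip": 0},
  {"tx": 0.01,"ty": 0,"tz": 0,"wx": 0,"wy": 0,"wz": 0,"grip": 0},
  {"tx": 0.008,"ty": 0,"tz": 0,"wx": 0,"wy": 0,"wz": 0,"grip": 0},
  {"tx": 0.005,"ty": 0,"tz": 0,"wx": 0,"wy": 0,"wz": 0,"grip": 0},
  {"tx": 0.005,"ty": 0,"tz": 0,"wx": 0,"wy": 0,"wz": 0,"grip": 0},
  {"tx": 0.005,"ty": 0,"tz": 0,"wx": 0,"wy": 0,"wz": 0,"grip": 0},
  {"tx": 0.005,"ty": 0,"tz": 0,"wx": 0,"wy": 0,"wz": 0,"grip": 0},
  {"tx": 0,"ty": 0,"tz": 0,"wx": 0,"wy": 0,"wz": 0,"grip": 0},
])

```text
t: 12.82
tool_pos: [0.4668, -0.0561, 0.0352]
eef_rot: [3.142, -0.001, -0.234]
wrist_force: [-1.9, -0.6, -0.6]
grip_width: 0.0002
```

```bash
python3 chk.py e 2>/dev/null
```

```text
t 12.82 pos [ 0.4668 -0.0561  0.0352] rot [ 3.142e+00 -1.000e-03 -2.340e-01] F [-1.9 -0.6 -0.6] fx [-0.0714 -0.0416] g 0.0 q [ 0.13  0.58 -0.13  2.11  0.16  0.46 -1.93]
radial 0.08627100799868388 tang 0.09166743796497154 lever-by-yaw cam -1.5672035073293182 cam if contact gap 19 nan
```

View pics/scene_e.png

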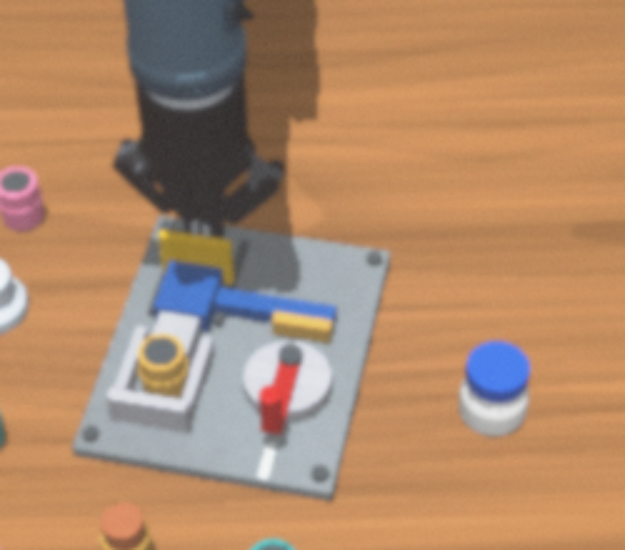

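Call:
apply_moves([
  {"tx": 0.004,"ty": 0,"tz": 0,"wx": 0,"wy": 0,"wz": 0,"grip": 0},
  {"tx": 0.004,"ty": 0,"tz": 0,"wx": 0,"wy": 0,"wz": 0,"grip": 0},
  {"tx": 0.003,"ty": 0,"tz": 0,"wx": 0,"wy": 0,"wz": 0,"grip": 0},
  {"tx": 0,"ty": 0,"tz": 0,"wx": 0,"wy": 0,"wz": 0,"grip": 0},
])

```text
t: 13.42
tool_pos: [0.4775, -0.0586, 0.0352]
eef_rot: [-3.142, -0.001, -0.234]
wrist_force: [-2.4, 0.2, -0.7]
grip_width: 0.0001
```

Call:
apply_moves([
  {"tx": 0.002,"ty": 0,"tz": 0,"wx": 0,"wy": 0,"wz": 0,"grip": 0},
  {"tx": 0,"ty": 0,"tz": 0,"wx": 0,"wy": 0,"wz": 0,"grip": 0},
])

```text
t: 13.68
tool_pos: [0.4779, -0.0587, 0.0351]
eef_rot: [3.141, 0.002, -0.234]
wrist_force: [-5.8, 1.0, 3.0]
grip_width: -0.0001
```

```bash
python3 -c "
from plan import *
st()"
```

```text
t 13.68 pos [ 0.4779 -0.0587  0.0351] rot [ 3.141e+00  2.000e-03 -2.340e-01] F [-5.8  1.   3. ] fx [-0.06   -0.0415] g -0.0 q [ 0.14  0.59 -0.13  2.08  0.16  0.48 -1.92]
```

Call:
apply_moves([
  {"tx": 0.003,"ty": 0,"tz": 0,"wx": 0,"wy": 0,"wz": 0,"grip": 0},
  {"tx": 0,"ty": 0,"tz": 0,"wx": 0,"wy": 0,"wz": 0,"grip": 0},
])

```text
t: 13.92
tool_pos: [0.4778, -0.0588, 0.0347]
eef_rot: [3.14, 0.008, -0.233]
wrist_force: [-12.7, 2.9, 8.1]
grip_width: 0.0003
```

```bash
python3 chk.py f 2>/dev/null
```

```text
t 13.93 pos [ 0.4778 -0.0588  0.0347] rot [ 3.14   0.008 -0.233] F [-12.7   2.9   8.1] fx [-0.06   -0.0416] g 0.0 q [ 0.14  0.59 -0.13  2.08  0.16  0.49 -1.92]
radial 0.08624028761288081 tang 0.08042886009885335 lever-by-yaw cam -1.5662936396020524 cam if contact gap 19 nan
```

View pics/scene_f.png

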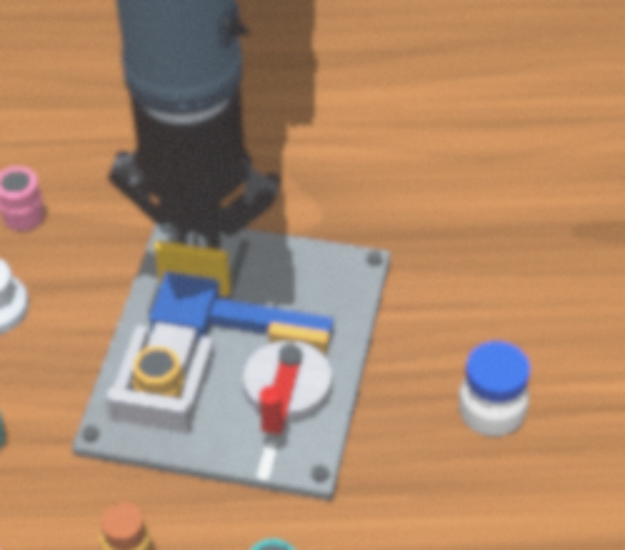

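Call:
apply_moves([
  {"tx": -0.015,"ty": 0,"tz": 0,"wx": 0,"wy": 0,"wz": 0,"grip": 0},
  {"tx": -0.025,"ty": 0,"tz": 0,"wx": 0,"wy": 0,"wz": 0,"grip": 0},
  {"tx": 0,"ty": 0,"tz": -0.05,"wx": 0,"wy": 0,"wz": 0,"grip": 0},
  {"tx": 0,"ty": 0,"tz": -0.05,"wx": 0,"wy": 0,"wz": 0,"grip": 0},
  {"tx": 0,"ty": 0.05,"tz": -0.02,"wx": 0,"wy": 0,"wz": 0,"grip": 0},
  {"tx": 0,"ty": 0.05,"tz": 0,"wx": 0,"wy": 0,"wz": 0,"grip": 0},
  {"tx": 0,"ty": 0.05,"tz": 0,"wx": 0,"wy": 0,"wz": 0,"grip": 0},
  {"tx": 0,"ty": 0.05,"tz": 0,"wx": 0,"wy": 0,"wz": 0,"grip": 0},
  {"tx": 0,"ty": 0,"tz": 0,"wx": 0,"wy": 0,"wz": 0,"grip": 0},
])

```text
t: 15.15
tool_pos: [0.3962, -0.2493, 0.1558]
eef_rot: [3.139, -0.003, -0.241]
wrist_force: [0.3, 0.1, 0.1]
grip_width: -0.0002
```

```bash
python3 chk.py g 2>/dev/null; python3 fx.py | grep -A3 -E "yel|red"
python3 - <<'E'
from plan import *
d=env.get_image("top"); cv2.imwrite("pics/tg2.png",cv2.resize(d["color"][200:360,295:440,::-1],None,fx=3.7,fy=3.7,interpolation=2))
hsv=cv2.cvtColor(d["color"],cv2.COLOR_RGB2HSV); m=cv2.inRange(hsv,(15,110,90),(32,255,255))
for c in cv2.findContours(m[200:360,295:440],cv2.RETR_EXTERNAL,cv2.CHAIN_APPROX_NONE)[0]:
    if cv2.contourArea(c)>20:
        r=cv2.minAreaRect(c); uv=np.array(r[0])+[295,200]; print(uv,r[1],{z:np.round(F(cast(d,uv,z)[0]),4).tolist() for z in(.03,.052,.062)})
E
```

```text
t 15.15 pos [ 0.3962 -0.2493  0.1558] rot [ 3.139e+00 -3.000e-03 -2.410e-01] F [0.3 0.1 0.1] fx [-0.0945 -0.246 ] g -0.0 q [ 0.55  0.34 -0.11  2.07  0.06  0.73 -1.4 ]
radial 0.29137057381596076 tang 0.11352243153437494 lever-by-yaw cam -1.5740387874522952 cam if contact gap 19 nan
red [348.7 243.8] [ 7.5 25.7] world [[0.5823, 0.0122], [0.626, 0.0026], [0.6232, -0.0101], [0.5796, -0.0004]]
red [353.5 225.5] [7. 7.] world [[0.6407, -0.0014], [0.6407, -0.0136], [0.6285, -0.0134], [0.6285, -0.0013]]
yel [387.1 307.7] [31.  4.] world [[0.4959, -0.0379], [0.5026, -0.0396], [0.4901, -0.0914], [0.4834, -0.0896]]
scene hull [[254, 206], [345, 220], [322, 319], [220, 301]]
[[0.4128, -0.0959], [0.4567, 0.0844], [0.6833, 0.0314], [0.6395, -0.1481]]
rect ((547.9613037109375, -33.143096923828125), (191.53756713867188, 235.86610412597656), 76.27204895019531)
red [300.8 273.8] [ 8.8 14.8] world [[0.641, -0.0137], [0.6109, -0.0065], [0.6167, 0.008], [0.6466, 0.0006]]
yel [267.5 224.2] [31.5 13.8] world [[0.5074, -0.0948], [0.4755, -0.0873], [0.5041, -0.0315], [0.535, -0.0398]]
white [295.9 305.1] [ 5.3 12.4] world [[0.6642, -0.0204], [0.6389, -0.016], [0.6414, -0.0068], [0.6667, -0.0113]]
white [314.8 271.6] [12.3 25.3] world [[0.6056, 0.0059], [0.5488, 0.0154], [0.5548, 0.0379], [0.6113, 0.0278]]
white [293.9 267.8] [12. 21.] world [[0.5923, -0.0299], [0.5442, -0.0257], [0.5482, -0.0033], [0.5961, -0.0081]]
[387.43443298 307.77868652] (32.23728561401367, 4.4090070724487305) {0.03: [-0.0425, -0.0477], 0.052: [-0.0435, -0.0454], 0.062: [-0.0439, -0.0443]}
[341.08824158 275.64707184] (23.768491744995117, 5.093247890472412) {0.03: [-0.0063, 0.0452], 0.052: [-0.0079, 0.0457], 0.062: [-0.0087, 0.046]}
[398.5 251.5] (19.0, 19.0) {0.03: [0.0599, -0.0448], 0.052: [0.057, -0.0426], 0.062: [0.0556, -0.0415]}
```

View pics/tg2.png

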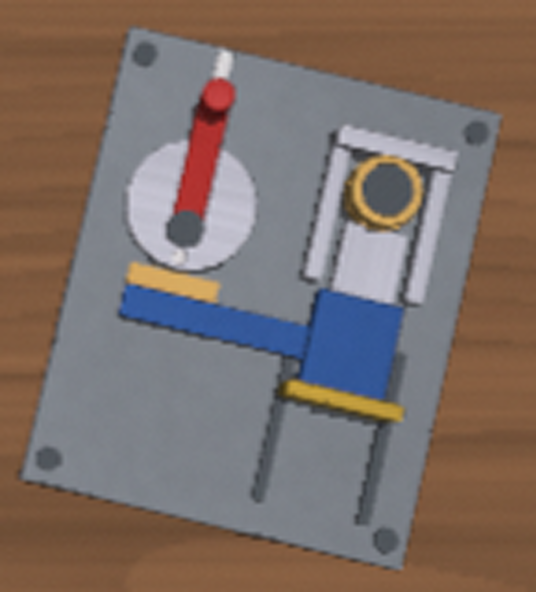

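View pics/scene_g.png

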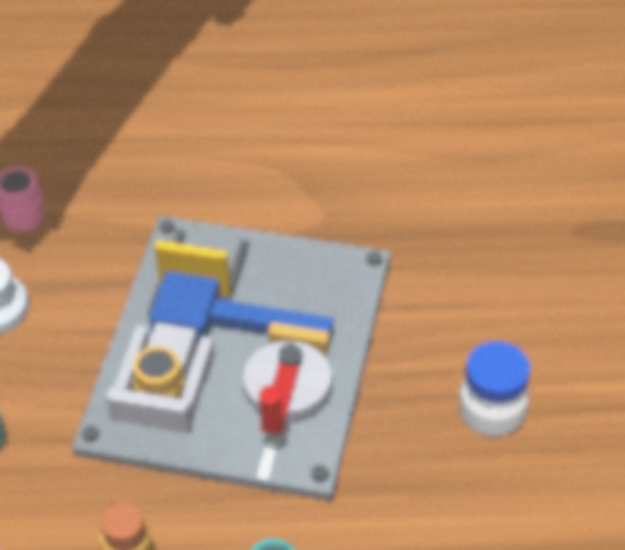

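```bash
python3 - <<'E'
from plan import *
d=env.get_image("top"); g=d["color"]
cv2.imwrite("pics/th.png",cv2.resize(g[225:275,370:430,::-1],None,fx=12,fy=12,interpolation=2))
f=lambda u,v,z:np.round(F(cast(d,[u,v],z)[0])*1000,1)
print("pivot",f(295+186/3.7,200+229/3.7,.036),"idx",f(295+224/3.7,200+65/3.7,.012))
d2=env.get_image("scene")
cv2.imwrite("pics/sh.png",cv2.resize(d2["color"][240:300,215:285,::-1],None,fx=10,fy=10,interpolation=2))
E
```

```text
pivot [18.8 43.8] idx [104.9  43.6]
```

View pics/th.png

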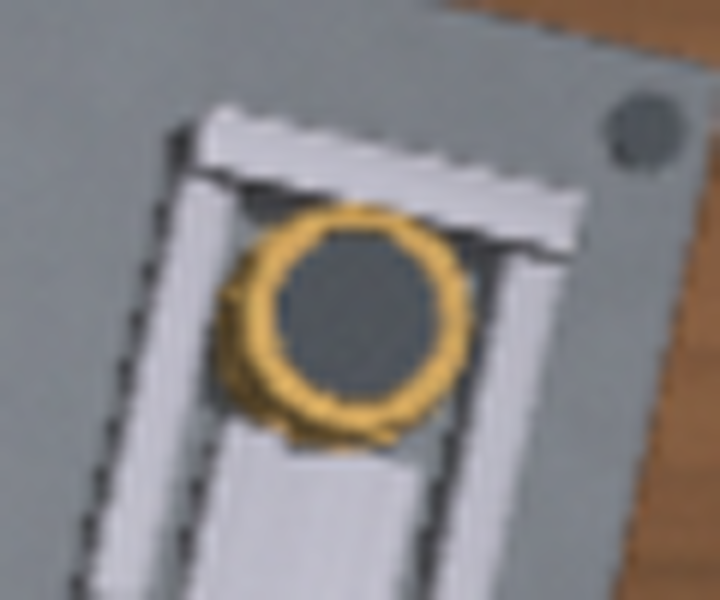

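View pics/sh.png

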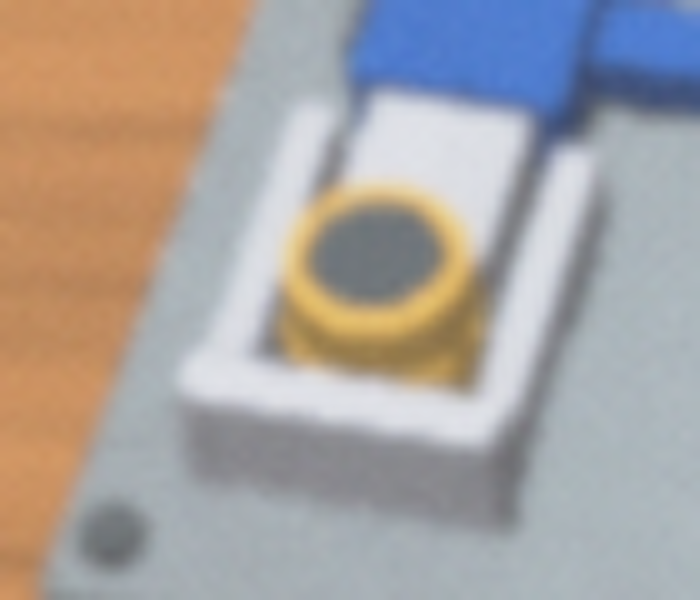

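```bash
python3 -c "
from plan import *
st(); print(env.finish_job())"
```

```text
t 15.5 pos [ 0.3973 -0.2437  0.1554] rot [-3.141 -0.    -0.232] F [ 0.3 -0.2  0.1] fx [-0.0948 -0.2403] g 0.0 q [ 0.55  0.34 -0.11  2.07  0.06  0.73 -1.4 ]
the job is handed in; nothing more can be done
None
```

I turned the lever clockwise from about 1.69 rad onto the white index line with the closed fingertips while the slide was still back. Then I pushed the slide by its yellow plate until it stopped, backed the hand off and handed in at 15.5 s.

Last checks:
- **Lever:** it lies on the index line. A camera check just after the lever push gave a cam angle within about 0.01 rad of 0, and the later pictures show it unchanged.
- **Slide:** it moved about 25 mm and then stopped hard; pushing on from about 6 N to 13 N did not move it further. I did not measure where it started within its 0 to 4 mm range, so "fully home" rests on that hard stop.
- **Coupling:** it stands upright against the end stop. The raw top view put its centre at x = 57 mm. The same view read the cam pivot about 1.2 mm too far back, so the true value is about 58 to 59 mm. That is slightly short of the expected 59 to 60 mm, though within the camera error of about 2 mm.
- **Other parts and hand:** the parts around the fixture look unmoved in the last pictures, though I did not measure their positions. The hand was clear, with the wrist force near zero.

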